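Press the film loader tube into its sprung cradle and hold it down

ROBOT

A 6-joint arm with a two-finger parallel gripper is mounted at the origin on the work surface. World frame = base frame: x ahead of the robot, y to its left, z up, the work surface at z = 0. Lengths are in mm, angles in rad, forces in N, time in s.
With the tool pointing down it reaches from about 400 to 925 mm from the base axis. Payload 12.5 kg.
Tool frame: the origin (TCP) lies at the very end of the fingers, on their centre line; the grasp point (between the pads) lies env.hold_point_z behind it (env.hold_point_z is the distance from the TCP to the grasp point, in mm); y points along the fingers, z is the direction in which the jaws open and shut, and the axes are right-handed (so a half turn about y gives the same grasp; the last joint's range is limited). The gripper opens to 95 mm and grips with 3 to 60 N. Pads are 20 mm wide; open, the fingers measure 119 mm over their backs; the gripper's body (75 mm by 180 mm) begins 59 mm behind the grasp point.
Start: joints at [1.196, 0.491, 1.559, -0, 1.092, -0.106], TCP at [165.966, 602.579, 214.661] pointing down, gripper open.
Joint ranges: [-3.1, 3.1], [-0.84, 2.19], [0.05, 2.79], [-1.13, 4.28], [0.06, 2.93], [-2.69, 2.69]. Speed limits (rad/s): [2.22, 2.22, 2.79, 3.14, 3.14, 3.14].

INTERFACE

Orientations are given as [roll, pitch, yaw] about the fixed x, y, z axes, in that order (R = Rz(yaw) Ry(pitch) Rx(roll)).
In Python, from cell import env gives the robot as it stands.
- The arm moves only by the shell command python3 -m inch 'ROWS'. ROWS is JSON, one flat list of numbers, 7 for each row, row after row: the shift along the tool's x, y, z in m, then the turn, a rotation vector about the tool's x, y, z in degrees, then the closure, from -1 (fully open) to 1 (shut). In form: [tx, ty, tz, ax, ay, az, hand, tx, ty, tz, ax, ay, az, hand, ...]. A call has 1 to 10 rows; each row shifts and turns the commanded pose from where the row before left it, along the tool's axes as they then stand; what a row does not reach is not made up. A row lasts 1/10 s, in which the tool goes at most 50 mm and 8.59 degrees, less where a joint would pass 70% of its speed; a pose out of reach is approached as far as the arm can. A call is refused whole if a number of a shift passes 0.05 or a number of a turn 8.59, either way. A call with a gripper value outside its range is refused whole. The fingers move at their own pace and stop on an object; the grip force is fixed at half the most. Time passes only in rows, so rows that do not move let the fingers close. It gives the time, the measured TCP pose, the force and the opening at its end, in the units of the state.
- env.state(): the state, without advancing time (a new reading comes with each control period).
- env.read_camera(name): name is "side" or "top"; returns a dict with "pixels" (384x512x3 uint8, blue, green, red), "depth" (384x512 float32, mm along the optical axis (not along the pixel's ray), 0 where there is no reading), "mtx" (3x3 intrinsics, pixels), "k1" (the pictures are not rectified: a ray, as slopes to the right and down, at radius r is drawn at 1 + k1 r^2 times it, then the intrinsics apply), "R" (3x3) and "t" (3): a world point X has camera coordinates R X + t. Camera axes: x right, y down, z forward; pixel columns grow to the right and rows downward; lengths in mm; the calibration is good to about 2 mm. A picture is of the moment at which its call begins.
- env.job_done(): hands the job in, once; it reports no verdict.
The state is a dict: "t": time; "joints": joint angles; "qvel": joint speeds; "tau": joint torques, N m; "eef_pos": TCP position; "tcp_rot": TCP orientation; "ft_force": force on the tool from outside, world axes, zero at the start; "moment": the same for the moment, N m; "opening": opening from 0.0 (shut) to 1.0 (fully open).
Only numpy, scipy, OpenCV 4.12 (cv2) and the standard library are available. Lean on these libraries where they do the work, as an engineer would, in place of code of your own. Each camera call takes 0.05 s, during which the arm holds its last target.

TASK

Pull the tray of the grey cabinet out to its stop, then pick up the red film loader tube, set its narrow end into the sprung brass ring on the tray and press it straight down until the ring is fully home, level with the rim of its black cup. Finish while still holding the tube pressed down like that, upright and with the tray still fully out; leave the other things on the table where they are.

Things in the scene. Friction and masses are not known exactly. Their poses are not given: they have to be found in the camera images.
- tray (a joint): Sliding tray in the low grey cabinet (240 deep, 180 wide, 90 mm high, fixed, placed and turned differently each time). 0 = shut, 0.15 = fully out at its stop (m); may start slightly ajar. Slides out level towards the robot, along -x of the tray_handle frame, against 2.5 N of friction; stays where left. Green front panel 180 wide, 10 thick, top at z = 80 mm.
- tray_handle (a point): Middle of the steel bar handle on the tray's front: a level round bar 10 mm thick and 80 mm long (along this frame's y), 68 mm above the table, its axis 40 mm in front of the panel's face. Moves with the tray; -x of this frame is the way the tray pulls out, z is up.
- cup_rim (a point): Centre of the rim of the black cup on the tray, 50 mm above the table; rim 80 mm outside, 68 mm inside diameter. It lies 135 mm behind the handle bar (+x of the tray_handle frame); with the tray shut it is inside the cabinet, fully out it is 67 mm in front of the cabinet's face. Cup 34 mm high. The tray's low side walls stand 76 mm to either side.
- ring_top (a point): Centre of the top face of the brass ring sprung in the cup (outside diameter 64, hole 38, thickness 12 mm). Uncompressed it is 16 mm above cup_rim; fully pressed it is level with it. Moves with the ring.
- ring (a joint): How far the ring is pressed down (m): 0 = up, 0.016 = fully home on its stop, level with the cup's rim. The spring needs about 4.5 N to start and 14 N at full travel, and pushes the ring up again when let go.
- tube_center (a point): Centre of the red loader tube, half-way up; z is its axis, up. It stands on the table on its narrow end, 90 mm tall: narrow end 32 mm wide, 25 mm long, chamfered, then a shoulder (20 mm below this point) to the 42 mm body, then a black 37 mm cap from 84 mm up. 120 to 210 g. Narrow end goes in the ring's hole, shoulder bears on the ring. Grip across the body from above, any yaw.
- tube: The same tube; origin at the centre of its lower end. It may stand in any of three places, the canister and the bottle in the others.
- canister: Black film can with a grey cap, 48 mm across, 65 mm tall, loose, a bystander; origin at the centre of its underside.
- bottle: Amber bottle, 50 mm across, 110 mm tall, loose, a bystander; origin at the centre of its underside.
- roller: Rubber roller (100 mm wide) with a wooden handle, lying flat, about 200 mm long, 32 mm high, loose, a bystander; origin on the table near the middle.
- ashtray: Smoky glass ashtray holding brass washers, 110 mm across, 32 mm high, loose, a bystander; origin at the centre of its underside.

How it is judged:
By the outcome, as a careful person would: the job done as asked, in the order asked, and still so for the second after the job is handed in, while the arm keeps its last pose, push and grip.
It also fails if it takes over 59 s, if anything falls off the work surface, if the arm or the gripper's body presses on something with over 40 N, if the wrist force passes 120 N, or if a joint passes its speed limit or range.

## Working session

There is one attempt and no reset: what is moved stays moved. The work goes in short steps, Python scripts to look and compute and a shell command to move; the robot and the scene stay as the last step left them, time stands still between calls to the robot, and variables do not carry over. Pictures are saved under pics/ and viewed, and the job is handed in when it is done.

```bash
ls; mkdir -p pics; python3 - <<'E'
from cell import env
import cv2,numpy as np
print(env.state(), env.hold_point_z)
for n in("side","top"):
    d=env.read_camera(n); cv2.imwrite(f"pics/{n}0.png",d["pixels"])
    np.savez(f"{n}0.npz",**d)
    print(n,d["mtx"],d["k1"],d["R"],d["t"])
E
```

```text
pics
{'t': 0.0, 'joints': array([ 1.19640318e+00,  4.91569259e-01,  1.55947705e+00,  1.63580592e-05,
        1.09167912e+00, -1.05621210e-01]), 'qvel': array([ 0.00251291, -0.00070018, -0.00101254, -0.00010502, -0.00043767,
        0.00041976]), 'tau': array([ 9.86515734e-04, -6.12662172e+01, -2.58172148e+01,  6.91771950e-02,
        4.83600434e-02, -9.50263347e-05]), 'eef_pos': array([165.86182979, 602.32922642, 214.04621618]), 'tcp_rot': array([-1.57192126e+00,  1.33849262e-04, -2.68779557e-01]), 'ft_force': array([-0.3623205 ,  0.20424078, -0.23309702]), 'moment': array([-0.01163237,  0.01072385, -0.02270285]), 'opening': 1.0009509290073073} 18.8
side [[368.36075336   0.         255.05099644]
 [  0.         368.36075336 190.10968634]
 [  0.           0.           1.        ]] -0.055376090170602396 [[ 0.89817044 -0.43949418 -0.01160719]
 [-0.25739336 -0.50425066 -0.82430572]
 [ 0.35642464  0.74335465 -0.56602592]] [-487.61019085  259.59616391  721.0819871 ]
top [[380.81405643   0.         256.37765702]
 [  0.         380.81405643 192.46977043]
 [  0.           0.           1.        ]] -0.11102456618300822 [[-0.11465129 -0.99340484 -0.00137797]
 [-0.97066914  0.11232216 -0.212568  ]
 [ 0.21132085 -0.02303365 -0.97714531]] [129.73847456 585.07621189 931.66235209]
```

View pics/side0.png

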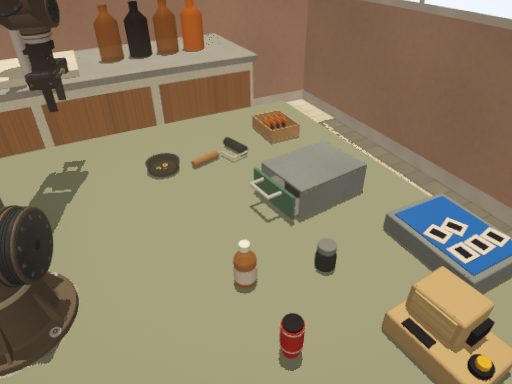

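View pics/top0.png

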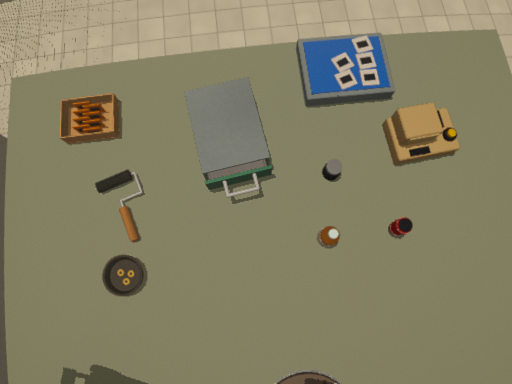

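The side view shows the cabinet with its handle near (265,190) and the tube at (292,335). In the top view the handle is near (243,190) and the tube near (402,226), with the bottle, canister, roller and ashtray clear of both.

```bash
cat > h.py <<'E'
import numpy as np,cv2
def ray(d,px):
    px=np.atleast_2d(np.float64(px))
    k=d["mtx"]; n=cv2.undistortPoints(px.reshape(-1,1,2),k,np.array([float(d["k1"]),0,0,0])).reshape(-1,2)
    r=np.c_[n,np.ones(len(n))]
    R=d["R"];return -R.T@d["t"], r@R
def plane(d,px,z):
    o,r=ray(d,px); return o+r*((z-o[2])/r[:,2])[:,None]
def byd(d,px):
    px=np.atleast_2d(px); o,r=ray(d,px)
    return o+r*d["depth"][px[:,1].astype(int),px[:,0].astype(int)][:,None]
def proj(d,X):
    rv=cv2.Rodrigues(d["R"])[0]
    return cv2.projectPoints(np.float64(X).reshape(-1,1,3),rv,d["t"],d["mtx"],np.array([float(d["k1"]),0,0,0,]))[0].reshape(-1,2)
E
python3 - <<'E'
from h import *
t=np.load("top0.npz"); s=np.load("side0.npz")
for n,d,(x0,y0,w,h) in(("a",t,(180,70,110,140)),("b",s,(240,135,140,90)),):
    cv2.imwrite(f"pics/crop_{n}.png",cv2.resize(d["pixels"][y0:y0+h,x0:x0+w],None,fx=4 if n=="a" else 5,fy=4 if n=="a" else 5,interpolation=cv2.INTER_CUBIC))
for n,d in(("top",t),("side",s)):
    hsv=cv2.cvtColor(d["pixels"],cv2.COLOR_BGR2HSV)
    red=((hsv[...,0]<6)|(hsv[...,0]>174))&(hsv[...,1]>200)&(hsv[...,2]>80)
    red[:180]=False
    nn,l,st,c=cv2.connectedComponentsWithStats(red.astype(np.uint8))
    i=1+np.argmax(st[1:,4]);print(n,"red",st[i],c[i])
    ys,xs=np.where(l==i); P=byd(d,np.c_[xs,ys]); print(np.percentile(P,[2,50,98],axis=0))
    x0,y0,w,h,_=st[i]; x0-=12;y0-=15
    cv2.imwrite(f"pics/tube_{n}.png",cv2.resize(d["pixels"][y0:y0+60,x0:x0+60],None,fx=8,fy=8,interpolation=cv2.INTER_CUBIC))
    print(x0,y0)
    g=(hsv[...,0]>60)&(hsv[...,0]<90)&(hsv[...,1]>130)
    ys,xs=np.where(g); print("green",len(xs),xs.min(),xs.max(),ys.min(),ys.max())
E
```

```text
top red [391 222   5  10  22] [392.90909091 226.04545455]
[[ 456.10208931 -288.75458564   37.1030806 ]
 [ 467.60697338 -284.90238772   53.00891825]
 [ 476.9093545  -283.50971234   64.67991763]]
379 207Traceback (most recent call last):
  File "<stdin>", line 16, in <module>
    return umr_minimum(a, axis, None, out, keepdims, initial, where)
ValueError: zero-size array to reduction operation minimum which has no identity
```

View pics/crop_a.png

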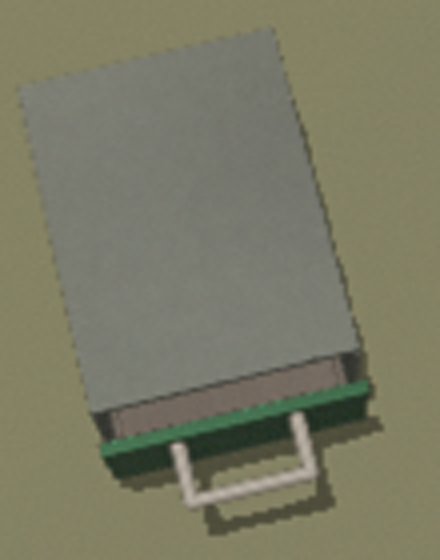

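View pics/crop_b.png

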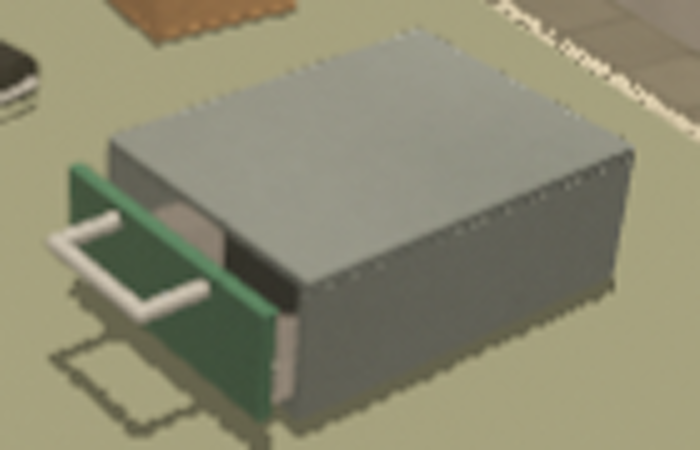

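View pics/tube_top.png

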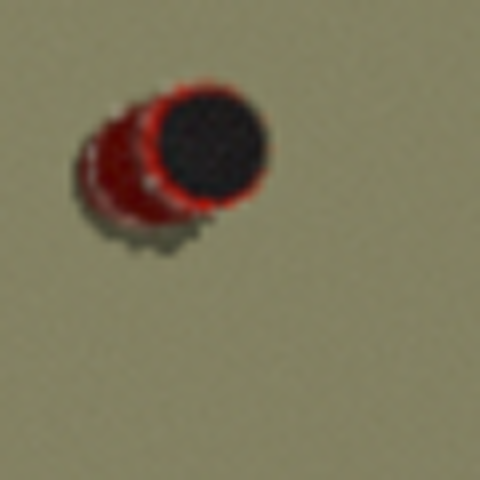

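Top crop: tray slightly ajar, bar ends at full pixels about (227.6,194.6) and (258.1,188.1). The tube crop shows the black cap at about (405,224.5).

```bash
cat > m.py <<'E'
from h import *
t=np.load("top0.npz"); s=np.load("side0.npz")
f=lambda p,o,k:np.array(o)+(np.float64(p)+.5)/k-.5
C=plane(t,f([(92,411),(360,350),(272,28),(20,88)],(180,70),4),90)
print("cab corners",C.round(1), [np.linalg.norm(C[i]-C[(i+1)%4]).round(1) for i in range(4)])
H=plane(t,f([(192,500),(314,474)],(180,70),4),70); print("handle top",H.round(1),np.linalg.norm(H[0]-H[1]))
H2=plane(s,f([(55,242),(143,314)],(240,135),5),70); print("handle side",H2.round(1),np.linalg.norm(H2[0]-H2[1]))
for a,b in((C[0],C[1]),(C[3],C[2]),(H[0],H[1]),(H2[0],H2[1])):
    v=a-b; print("y-axis dir, x dir angle",np.degrees(np.arctan2(v[1],v[0]))-90)
for v in(C[3]-C[0],C[2]-C[1]): print("x dir",np.degrees(np.arctan2(v[1],v[0])))
# tube
for n,d,z,(x0,y0,x1,y1) in(("top",t,90,(395,212,416,236)),("side",s,90,(278,310,308,333))):
    g=d["pixels"].max(2).astype(int); m=np.zeros_like(g); m[y0:y1,x0:x1]=g[y0:y1,x0:x1]<60
    nn,l,st,c=cv2.connectedComponentsWithStats(m.astype(np.uint8)); i=1+np.argmax(st[1:,4])
    print(n,st[i],c[i],plane(d,c[i],z).round(1))
im=s["pixels"][300:365,265:325]; cv2.imwrite("pics/tube_s.png",cv2.resize(im,None,fx=8,fy=8,interpolation=cv2.INTER_CUBIC))
E
python3 m.py
```

```text
cab corners [[658.8 193.8  90. ]
 [679.5  17.5  90. ]
 [917.   48.9  90. ]
 [892.7 224.6  90. ]] [np.float64(177.6), np.float64(239.5), np.float64(177.4), np.float64(235.9)]
handle top [[597.5 136.6  70. ]
 [605.5  56.   70. ]] 80.9245863413373
handle side [[596.1 134.2  70. ]
 [607.3  53.6  70. ]] 81.34537739552569
y-axis dir, x dir angle 6.704732821970907
y-axis dir, x dir angle 7.864244873419906
y-axis dir, x dir angle 5.72534119700974
y-axis dir, x dir angle 7.92563961840942
x dir 7.506935573819845
x dir 7.540914325667793
top [399 219  13  13 130] [405.00769231 224.68461538] [[ 463.8 -302.8   90. ]]
side [283 314  20  19 310] [292.54516129 322.95483871] [[ 463.4 -306.7   90. ]]
```

```bash
python3 -m inch 2>&1 | head -5; python3 - <<'E'
from cell import env
from scipy.spatial.transform import Rotation as R
s=env.state(); print(s['t'],R.from_euler('xyz',s['tcp_rot']).as_matrix().round(3)) 
E
```

```text
invalid input
0.1 [[ 0.964 -0.     0.266]
 [-0.266 -0.001  0.964]
 [-0.    -1.    -0.001]]
```

```bash
cat > go.py <<'E'
import sys,numpy as np
from cell import env
from scipy.spatial.transform import Rotation as R
s=env.state(); Q=R.from_euler('xyz',s['tcp_rot']); M=Q.as_matrix()
x,y,z,yaw=map(float,sys.argv[1:5])
T=R.from_euler('xyz',[-np.pi/2,0,np.radians(yaw)])
print('t',s['t'],'pos',s['eef_pos'].round(1),'rpy',np.degrees(s['tcp_rot']).round(2),'F',s['ft_force'].round(1),'op',round(s['opening'],3),'j6',s['joints'][5].round(2))
print('shift now-axes mm',(M.T@(np.array([x,y,z])-s['eef_pos'])).round(1),'target-axes mm',(T.as_matrix().T@(np.array([x,y,z])-s['eef_pos'])).round(1),'turn deg',np.degrees((Q.inv()*T).as_rotvec()).round(2))
E
python3 -m inch '[0.0396,0.0045,-0.0266,0,0,0,0,0.0396,0.0045,-0.0266,0,0,0,0,0.0396,0.0045,-0.0266,0,0,0,0,0.0396,0.0045,-0.0266,0,0,0,0,0.0396,0.0045,-0.0266,0,0,0,0,0.0396,0.0045,-0.0266,0,0,0,0,0.0396,0.0045,-0.0266,0,0,0,0]'
python3 go.py 601.6 95 150 -82.5
```

```text
t: 0.8
eef_pos: [384.6, 347.8, 182.9]
tcp_rot: [-1.571, 0.0, -0.269]
ft_force: [1.0, 0.4, 0.7]
opening: 0.511
t 0.8 pos [384.6 347.8 182.9] rpy [-9.000e+01  1.000e-02 -1.539e+01] F [1.  0.4 0.7] op 0.511 j6 -0.69
shift now-axes mm [ 276.3   32.9 -186.2] target-axes mm [279.   32.9 182.1] turn deg [ 0.   67.11 -0.  ]
```

```bash
python3 -m inch '[0.0395,0.0047,-0.0266,0,0,0,0.2,0.0395,0.0047,-0.0266,0,0,0,0.2,0.0395,0.0047,-0.0266,0,0,0,0.2,0.0395,0.0047,-0.0266,0,0,0,0.2,0.0395,0.0047,-0.0266,0,0,0,0.2,0.0395,0.0047,-0.0266,0,0,0,0.2,0.0395,0.0047,-0.0266,0,0,0,0.2]'
python3 -m inch '[0,0,0,0,8.39,0,0.2,0,0,0,0,8.39,0,0.2,0,0,0,0,8.39,0,0.2,0,0,0,0,8.39,0,0.2,0,0,0,0,8.39,0,0.2,0,0,0,0,8.39,0,0.2,0,0,0,0,8.39,0,0.2,0,0,0,0,8.39,0,0.2,0,0,0,0,0,0,0.2]'
python3 go.py 601.6 95 51 -82.5
python3 - <<'E'
from cell import env
import cv2
d=env.read_camera("side"); cv2.imwrite("pics/side1.png",cv2.resize(d["pixels"][80:260,180:420],None,fx=3,fy=3))
E
```

```text
t: 1.5
eef_pos: [601.8, 94.7, 149.8]
tcp_rot: [-1.571, 0.0, -0.269]
ft_force: [-0.6, -0.2, 1.0]
opening: 0.402
t: 2.4
eef_pos: [600.8, 96.5, 149.9]
tcp_rot: [-1.571, 0.0, -1.443]
ft_force: [0.2, 0.3, -0.6]
opening: 0.402
t 2.4 pos [600.8  96.5 149.9] rpy [-9.003e+01  1.000e-02 -8.265e+01] F [ 0.2  0.3 -0.6] op 0.402 j6 -0.08
shift now-axes mm [ 1.6 98.9  0.7] target-axes mm [ 1.6 98.9  0.6] turn deg [ 0.03 -0.15 -0.01]
```

View pics/side1.png

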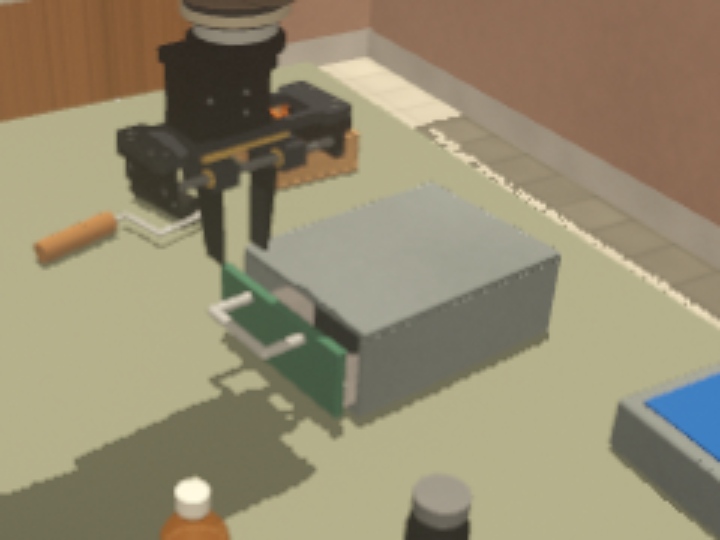

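The fingers hang level at z 150 above the handle, with the jaws along the pull direction. Next I go down, close and check.

```bash
python3 -m inch '[0.0016,0.025,0.0006,0,0,0,0.2,0,0.025,0,0,0,0,0.2,0,0.025,0,0,0,0,0.2,0,0.0235,0,0,0,0,0.2,0,0,0,0,0,0,0.2]'
python3 -m inch '[0,0,0,0,0,0,1,0,0,0,0,0,0,1,0,0,0,0,0,0,1,0,0,0,0,0,0,1,0,0,0,0,0,0,1]'
python3 go.py 468.8 77.5 51 -82.5
```

```text
t: 2.95
eef_pos: [600.2, 94.9, 49.0]
tcp_rot: [-1.576, 0.001, -1.436]
ft_force: [-0.3, 0.9, 0.9]
opening: 0.401
t: 3.45
eef_pos: [602.0, 95.0, 52.6]
tcp_rot: [-1.569, -0.0, -1.44]
ft_force: [-1.3, 0.2, 5.9]
opening: 0.092
t 3.45 pos [602.   95.   52.6] rpy [-89.92  -0.   -82.51] F [-1.3  0.2  5.9] op 0.092 j6 -0.08
shift now-axes mm [  -0.     1.4 -134.4] target-axes mm [  -0.     1.6 -134.4] turn deg [-0.08 -0.01  0.  ]
```

```bash
python3 -m inch '[0,0,-0.008,0,0,0,1,0,0,-0.016,0,0,0,1,0,0,-0.016,0,0,0,1,0,0,-0.016,0,0,0,1,0,0,-0.016,0,0,0,1,0,0,-0.016,0,0,0,1,0,0,-0.016,0,0,0,1,0,0,-0.012,0,0,0,1,0,0,-0.008,0,0,0,1,0,0,0,0,0,0,1]'
python3 go.py 468.8 77.5 51 -82.5
```

```text
t: 4.45
eef_pos: [477.8, 78.6, 52.5]
tcp_rot: [-1.57, -0.0, -1.44]
ft_force: [-2.0, -1.9, 9.3]
opening: 0.095
t 4.45 pos [477.8  78.6  52.5] rpy [-8.997e+01 -1.000e-02 -8.250e+01] F [-2.  -1.9  9.3] op 0.095 j6 -0.1
shift now-axes mm [-0.1  1.5 -9. ] target-axes mm [-0.1  1.5 -9. ] turn deg [-0.03 -0.    0.01]
```

```bash
python3 -m inch '[0,0,-0.003,0,0,0,1,0,0,-0.003,0,0,0,1,0,0,0,0,0,0,1]'
for i in 1 2 3; do python3 -m inch '[0,0,-0.002,0,0,0,1,0,0,0,0,0,0,1]'; done
```

```text
t: 4.75
eef_pos: [472.9, 77.9, 52.5]
tcp_rot: [-1.569, -0.0, -1.44]
ft_force: [0.2, -1.4, 9.1]
opening: 0.096
t: 4.95
eef_pos: [471.2, 77.7, 52.5]
tcp_rot: [-1.568, -0.0, -1.44]
ft_force: [1.1, -1.9, 9.2]
opening: 0.094
t: 5.15
eef_pos: [469.2, 77.4, 52.5]
tcp_rot: [-1.568, -0.0, -1.44]
ft_force: [2.3, -1.9, 9.4]
opening: 0.097
t: 5.35
eef_pos: [468.6, 77.3, 52.5]
tcp_rot: [-1.565, -0.0, -1.44]
ft_force: [7.2, 1.0, 3.5]
opening: 0.094
```

```bash

for i in 1 2; do python3 -m inch '[0,0,-0.002,0,0,0,1,0,0,0,0,0,0,1]'; done
```

```text
t: 5.55
eef_pos: [468.6, 77.3, 52.6]
tcp_rot: [-1.561, -0.001, -1.44]
ft_force: [16.6, 4.9, -5.0]
opening: 0.094
t: 5.75
eef_pos: [468.6, 77.3, 52.7]
tcp_rot: [-1.557, -0.001, -1.441]
ft_force: [23.2, 7.9, -11.3]
opening: 0.096
```

```bash

python3 -m inch '[0,0,0.004,0,0,0,1,0,0,0,0,0,0,1,0,0,0,0,0,0,0.2,0,0,0,0,0,0,0.2,0,0,0,0,0,0,0.2,0,0,0,0,0,0,0.2]'
python3 -m inch '[0,-0.03,0,0,0,0,0.2,0,-0.03,0,0,0,0,0.2,0,-0.04,0,0,0,0,0.2,0,-0.04,0,0,0,0,-1,0,-0.03,0,0,0,0,-1]'
python3 go.py 463.6 -304.5 150 -82.5
python3 - <<'E'
from cell import env
import cv2,numpy as np
for n in("side","top"):
    d=env.read_camera(n); cv2.imwrite(f"pics/{n}2.png",d["pixels"]);np.savez(f"{n}2.npz",**d)
E
```

```text
t: 6.35
eef_pos: [466.4, 77.3, 51.6]
tcp_rot: [-1.572, 0.0, -1.44]
ft_force: [1.0, -0.2, -0.3]
opening: 0.367
t: 6.85
eef_pos: [466.7, 77.3, 224.0]
tcp_rot: [-1.569, -0.0, -1.44]
ft_force: [0.7, 0.3, 0.5]
opening: 0.514
t 6.85 pos [466.7  77.3 224. ] rpy [-8.992e+01 -1.000e-02 -8.252e+01] F [0.7 0.3 0.5] op 0.514 j6 -0.11
shift now-axes mm [378.1  73.9 -52.9] target-axes mm [378.1  74.  -52.9] turn deg [-0.08 -0.02  0.01]
```

View pics/side2.png

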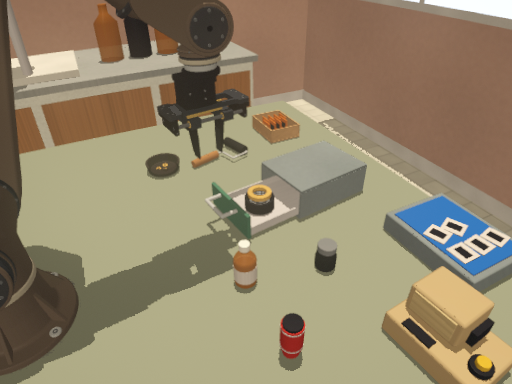

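View pics/top2.png

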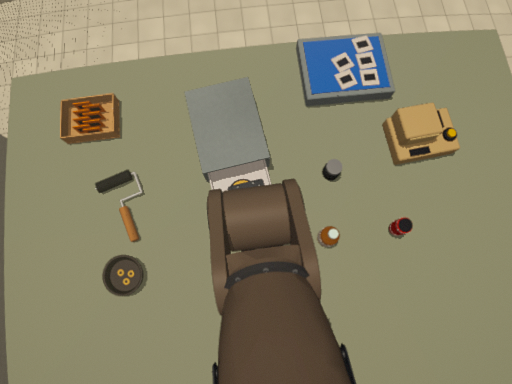

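The tray is out in both views, and the brass ring in its cup is visible at side (260,195). The bystanders are unmoved. Next I move above the tube.

```bash

python3 -m inch '[0.0473,0.008,-0.0066,0,0,0,-1,0.0473,0.008,-0.0066,0,0,0,-1,0.0473,0.008,-0.0066,0,0,0,-1,0.0473,0.008,-0.0066,0,0,0,-1,0.0473,0.008,-0.0066,0,0,0,-1,0.0473,0.008,-0.0066,0,0,0,-1,0.0473,0.008,-0.0066,0,0,0,-1,0.0473,0.008,-0.0066,0,0,0,-1,0,0,0,0,0,0,-1]'
python3 go.py 463.6 -304.5 38 -82.5
python3 - <<'E'
from h import *
from cell import env
for n in("side","top"):
    d=env.read_camera(n);np.savez(f"{n}3.npz",**d); cv2.imwrite(f"pics/{n}3.png",d["pixels"])
s=np.load("side3.npz");t=np.load("top3.npz")
for n,d,(x0,y0) in(("s",s,(205,170)),("t",t,(190,150))):
    cv2.imwrite(f"pics/ring_{n}.png",cv2.resize(d["pixels"][y0:y0+75,x0:x0+100],None,fx=7,fy=7,interpolation=cv2.INTER_CUBIC))
E
```

```text
t: 7.85
eef_pos: [462.7, -309.1, 155.3]
tcp_rot: [-1.572, 0.001, -1.444]
ft_force: [0.2, 0.8, 0.2]
opening: 1.0
t 7.85 pos [ 462.7 -309.1  155.3] rpy [-9.008e+01  6.000e-02 -8.276e+01] F [0.2 0.8 0.2] op 1.0 j6 -0.83
shift now-axes mm [ -4.3 117.3   1.6] target-axes mm [ -4.4 117.3   1.4] turn deg [ 0.08 -0.26 -0.06]
```

View pics/ring_s.png

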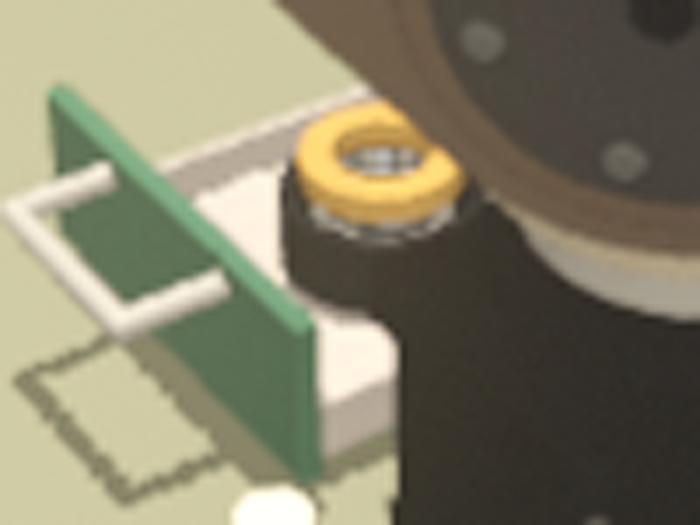

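View pics/ring_t.png

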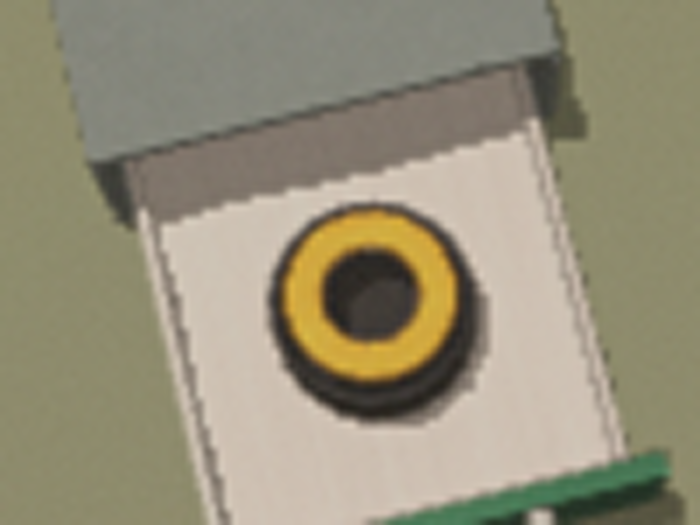

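View pics/side3.png

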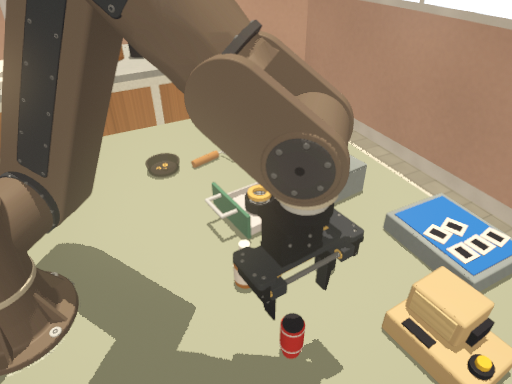

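The side crops show the ring clear at about (259,193) in side2. The top crop shows it whole at about (242.4,191.6). The tool is above the tube.

```bash
python3 - <<'E'
from h import *
t=np.load("top3.npz"); s=np.load("side2.npz")
for n,d,(x0,y0,x1,y1) in(("top",t,(220,170,265,215)),("side",s,(240,180,280,215))):
    hsv=cv2.cvtColor(d["pixels"],cv2.COLOR_BGR2HSV); g=np.zeros(hsv.shape[:2],np.uint8)
    g[y0:y1,x0:x1]=((hsv[...,0]>12)&(hsv[...,0]<30)&(hsv[...,1]>120))[y0:y1,x0:x1]
    g=cv2.morphologyEx(g,cv2.MORPH_OPEN,np.ones((2,2),np.uint8)) if 0 else g
    cs,hi=cv2.findContours(g,cv2.RETR_CCOMP,cv2.CHAIN_APPROX_NONE)
    for c,h in zip(cs,hi[0]):
        if len(c)>12:
            e=cv2.fitEllipse(c); print(n,"hole" if h[3]>=0 else "outer",e,plane(d,e[0],66).round(1),"@rim50",plane(d,e[0],50).round(1))
u=np.radians(7.5);print("expected from handle",np.array([468.6,77.3])+135*np.array([np.cos(u),np.sin(u)]))
E
```

```text
top outer ((242.47349548339844, 191.88201904296875), (24.06827163696289, 25.013912200927734), 88.29264068603516) [[601.2  97.6  66. ]] @rim50 [[604.7  97.8  50. ]]
top hole ((242.5625, 191.69422912597656), (13.543415069580078, 13.898368835449219), 95.95336151123047) [[601.6  97.3  66. ]] @rim50 [[605.2  97.5  50. ]]
side outer ((259.0042724609375, 192.75718688964844), (15.786849021911621, 24.329191207885742), 88.81159210205078) [[598.2  87.8  66. ]] @rim50 [[608.4 108.4  50. ]]
side hole ((259.34674072265625, 192.44720458984375), (5.3172760009765625, 13.615470886230469), 89.27098083496094) [[599.7  88.7  66. ]] @rim50 [[609.9 109.3  50. ]]
expected from handle [602.44505629  94.92103595]
```

```bash

python3 -m inch '[-0.0043,0.03,0.0015,0,0,0,-1,0,0.03,0,0,0,0,-1,0,0.03,0,0,0,0,-1,0,0.0265,0,0,0,0,-1,0,0,0,0,0,0,-1]'
python3 go.py 463.6 -304.5 38 -82.5
python3 - <<'E'
from h import *
from cell import env
d=env.read_camera("side"); cv2.imwrite("pics/side4.png",cv2.resize(d["pixels"][240:384,200:392],None,fx=4,fy=4))
E
```

```text
t: 8.45
eef_pos: [463.5, -297.7, 38.6]
tcp_rot: [-1.575, 0.004, -1.439]
ft_force: [-0.0, -0.6, 0.7]
opening: 1.0
t 8.45 pos [ 463.5 -297.7   38.6] rpy [-90.22   0.25 -82.43] F [-0.  -0.6  0.7] op 1.0 j6 -0.82
shift now-axes mm [ 6.7  0.6 -0.8] target-axes mm [ 6.7  0.6 -0.8] turn deg [ 0.22  0.07 -0.25]
```

View pics/side4.png

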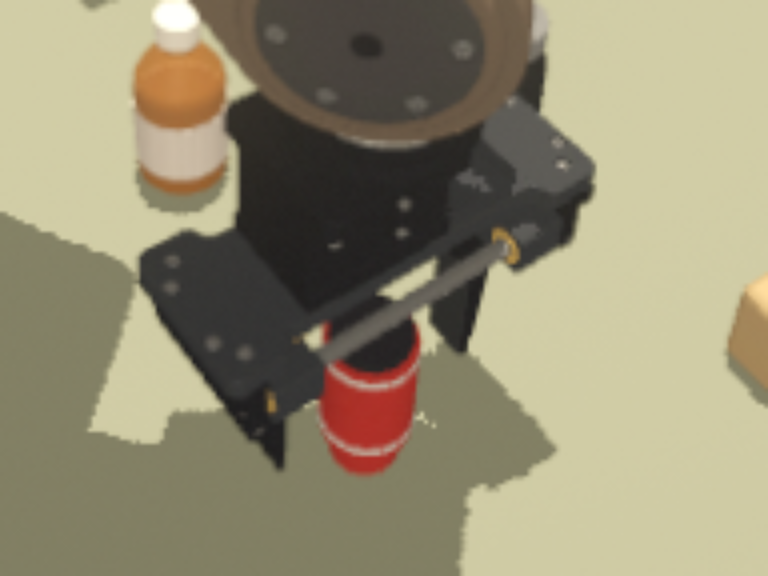

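```bash

python3 -m inch '[0.0067,0,-0.0008,0,0,0,-1,0,0,0,0,0,0,-1,0,0,0,0,0,0,-1]'
python3 go.py 463.6 -304.5 38 -82.5
python3 - <<'E'
from h import *
s=np.load("side2.npz")
cv2.imwrite("pics/r2.png",cv2.resize(s["pixels"][175:220,235:285],None,fx=12,fy=12,interpolation=cv2.INTER_CUBIC))
for P in([602.4,94.9],[601.5,97.5]):
    a=np.linspace(0,6.28,100); o=proj(s,np.c_[P[0]+32*np.cos(a),P[1]+32*np.sin(a),66+0*a]); print(P,o.min(0),o.max(0))
E
```

```text
t: 8.8
eef_pos: [465.1, -307.4, 42.4]
tcp_rot: [-1.569, -0.001, -1.44]
ft_force: [-1.1, 0.4, -0.3]
opening: 1.003
t 8.8 pos [ 465.1 -307.4   42.4] rpy [-8.992e+01 -8.000e-02 -8.253e+01] F [-1.1  0.4 -0.3] op 1.003 j6 -0.83
shift now-axes mm [-3.1  4.4 -1.1] target-axes mm [-3.1  4.4 -1.1] turn deg [-0.08 -0.03  0.08]
[602.4, 94.9] [247.06185434 184.25205441] [271.39443105 198.08181587]
[601.5, 97.5] [246.33406383 183.86270451] [270.62574048 197.6471593 ]
```

View pics/r2.png

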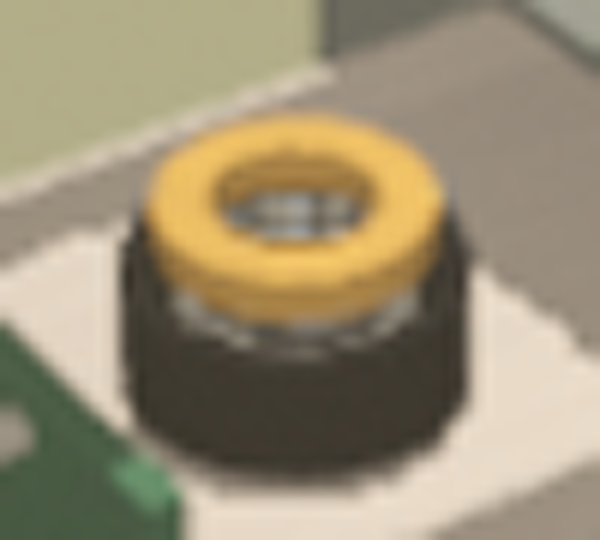

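The ring's top face in the side view spans columns 247.2–272 and rows from 184.3, matching the predicted (602.4, 94.9, 66). Both views give a tube-to-ring shift of about (138, 400.5) mm.

```bash

python3 -m inch '[-0.003,0.002,-0.001,0,0,0,-1,0,0,0,0,0,0,-1,0,0,0,0,0,0,-1]'
python3 go.py 463.6 -304.5 40 -82.5
```

```text
t: 9.1
eef_pos: [463.3, -304.0, 39.3]
tcp_rot: [-1.571, 0.0, -1.44]
ft_force: [0.2, 0.1, 0.8]
opening: 0.995
t 9.1 pos [ 463.3 -304.    39.3] rpy [-9.000e+01  1.000e-02 -8.252e+01] F [0.2 0.1 0.8] op 0.995 j6 -0.83
shift now-axes mm [ 0.5 -0.7  0.2] target-axes mm [ 0.5 -0.7  0.2] turn deg [-0.   -0.02 -0.01]
```

```bash

python3 -m inch '[0,0,0,0,0,0,1,0,0,0,0,0,0,1,0,0,0,0,0,0,1,0,0,0,0,0,0,1,0,0,0,0,0,0,1,0,0,0,0,0,0,1]'
python3 -m inch '[0,0,0,0,0,0,1,0,0,0,0,0,0,1]'
python3 -m inch '[0,-0.02,0,0,0,0,1,0,-0.03,0,0,0,0,1,0,-0.04,0,0,0,0,1,0,-0.04,0,0,0,0,1,0,0,0,0,0,0,1,0,0,0,0,0,0,1]'
python3 go.py 602 96 165 -82.5
python3 - <<'E'
from h import *
from cell import env
for n in("side","top"):
    d=env.read_camera(n);np.savez(f"{n}5.npz",**d);cv2.imwrite(f"pics/{n}5.png",d["pixels"])
d=np.load("side5.npz"); cv2.imwrite("pics/side5c.png",cv2.resize(d["pixels"][200:350,200:400],None,fx=4,fy=4))
E
```

```text
t: 9.7
eef_pos: [463.4, -304.2, 39.2]
tcp_rot: [-1.571, 0.0, -1.44]
ft_force: [0.2, 0.9, -0.1]
opening: 0.554
t: 9.9
eef_pos: [463.4, -304.2, 39.2]
tcp_rot: [-1.571, 0.0, -1.44]
ft_force: [0.2, -0.1, 0.1]
opening: 0.438
t: 10.5
eef_pos: [463.3, -304.1, 169.4]
tcp_rot: [-1.57, -0.001, -1.44]
ft_force: [0.5, -0.7, -2.1]
opening: 0.441
t 10.5 pos [ 463.3 -304.1  169.4] rpy [-8.995e+01 -4.000e-02 -8.252e+01] F [ 0.5 -0.7 -2.1] op 0.441 j6 -0.83
shift now-axes mm [-378.7    4.3  189.6] target-axes mm [-378.6    4.4  189.7] turn deg [-0.05 -0.02  0.04]
```

View pics/side5c.png

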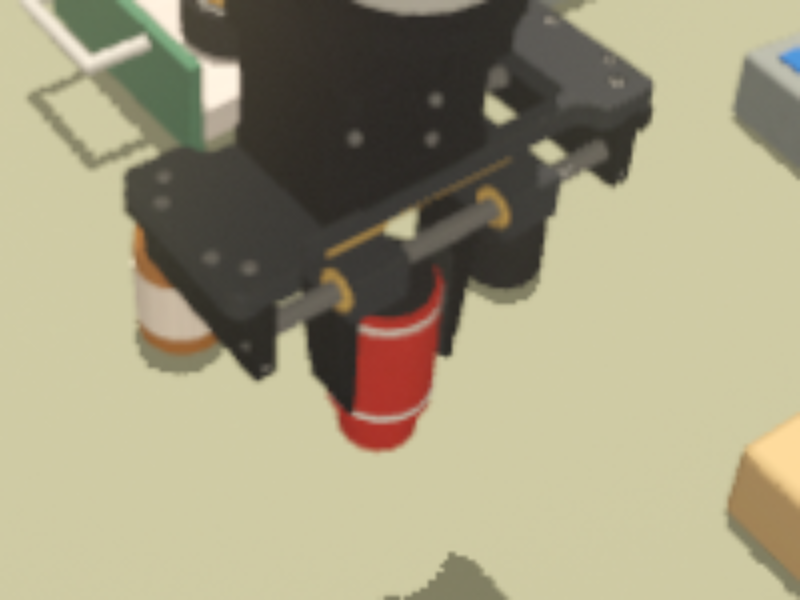

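Gripped: opening 41.9 mm against a 42 mm body, with the tube upright at about side pixel (297,292). Carry it over the ring.

```bash

python3 -m inch '[-0.022,-0.01,0.011,0,0,0,1,-0.043,-0.005,0.0215,0,0,0,1,-0.043,0,0.0215,0,0,0,1,-0.043,0,0.0215,0,0,0,1,-0.043,0,0.0215,0,0,0,1,-0.043,0,0.0215,0,0,0,1,-0.043,0,0.0215,0,0,0,1,-0.043,0,0.0215,0,0,0,1,-0.035,0,0.018,0,0,0,1,-0.021,0,0.0101,0,0,0,1]'
python3 -m inch '[0,0,0,0,0,0,1,0,0,0,0,0,0,1]'
python3 go.py 601.7 96.3 120 -82.5
```

```text
t: 11.6
eef_pos: [602.0, 99.1, 182.1]
tcp_rot: [-1.574, 0.001, -1.438]
ft_force: [0.2, 0.4, -1.2]
opening: 0.439
t: 11.8
eef_pos: [601.4, 96.3, 182.6]
tcp_rot: [-1.574, 0.0, -1.439]
ft_force: [-0.3, 0.9, -1.7]
opening: 0.438
t 11.8 pos [601.4  96.3 182.6] rpy [-9.016e+01  1.000e-02 -8.246e+01] F [-0.3  0.9 -1.7] op 0.438 j6 -0.08
shift now-axes mm [ 0.1 62.6  0.5] target-axes mm [ 0.1 62.6  0.3] turn deg [ 0.16  0.04 -0.01]
```

```bash

python3 -m inch '[0,0.025,0,0,0,0,1,0,0.025,0,0,0,0,1,0,0.018,0,0,0,0,1,0,0,0,0,0,0,1,0,0,0,0,0,0,1]'
python3 go.py 601.7 96.3 66 -82.5
python3 - <<'E'
from h import *
from cell import env
for n in("side","top"):
    d=env.read_camera(n);np.savez(f"{n}6.npz",**d);cv2.imwrite(f"pics/{n}6.png",d["pixels"])
d=np.load("side6.npz"); cv2.imwrite("pics/side6c.png",cv2.resize(d["pixels"][130:230,210:310],None,fx=6,fy=6,interpolation=cv2.INTER_CUBIC))
E
```

```text
t: 12.3
eef_pos: [602.0, 95.3, 116.3]
tcp_rot: [-1.572, 0.0, -1.441]
ft_force: [-0.7, -0.3, 0.4]
opening: 0.44
t 12.3 pos [602.   95.3 116.3] rpy [-90.04   0.   -82.59] F [-0.7 -0.3  0.4] op 0.44 j6 -0.08
shift now-axes mm [-1.  50.3 -0.1] target-axes mm [-1.  50.3 -0.1] turn deg [ 0.04 -0.09 -0.  ]
```

View pics/side6c.png

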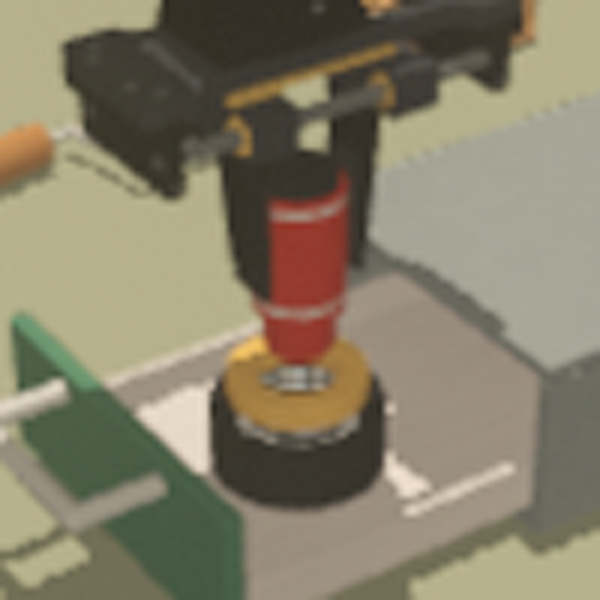

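View pics/top6.png

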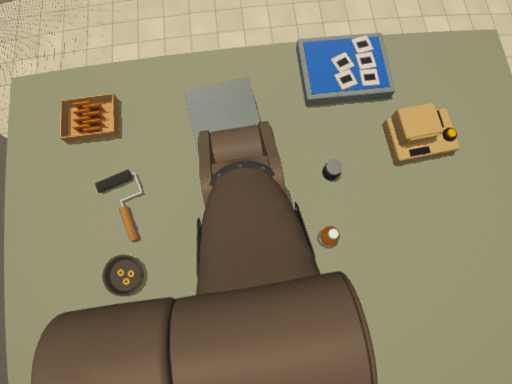

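In the side view the tube's narrow end hangs at column ~260, row 190, just over the ring at column ~259.3. The top view is blocked by the arm.

```bash
python3 - <<'E'
from h import *
s=np.load("side6.npz")
for z in (66,77,102): print(z,proj(s,[[602,95.3,z],[603,95.3,z],[602,96.3,z]]).round(2))
hsv=cv2.cvtColor(s["pixels"],cv2.COLOR_BGR2HSV)
m=((hsv[...,0]<6)|(hsv[...,0]>172))&(hsv[...,1]>130)&(hsv[...,2]>60)
for r in range(178,192):
    xs=np.where(m[r,240:280])[0]+240
    if len(xs): print(r,xs.min(),xs.max(),s["pixels"][r,xs.min()-1],s["pixels"][r,xs.max()+1])
b=(hsv[...,0]>12)&(hsv[...,0]<32)&(hsv[...,1]>110)
for r in range(186,206):
    xs=np.where(b[r,235:285])[0]+235
    if len(xs): print("ring",r,xs.min(),xs.max())
E
```

```text
66 [[259.02 190.94]
 [259.36 190.84]
 [258.85 190.75]]
77 [[259.   187.48]
 [259.34 187.38]
 [258.82 187.29]]
102 [[258.94 179.44]
 [259.29 179.34]
 [258.77 179.25]]
178 255 266 [45 54 67] [ 84  96 136]
179 255 265 [43 53 69] [ 71  83 139]
180 255 263 [ 73  86 117] [ 72  85 147]
183 254 265 [129 158 177] [112 127 152]
184 254 264 [140 161 183] [ 66  79 136]
185 255 265 [ 54  72 141] [103 123 151]
186 255 264 [ 55  90 160] [ 54  77 136]
187 255 263 [ 65 119 182] [ 47  64 138]
188 256 263 [ 49  75 143] [ 54  89 148]
189 258 260 [ 50  70 147] [ 46  65 145]
190 259 260 [ 48  66 127] [ 49  72 127]
ring 186 252 266
ring 187 250 268
ring 188 249 269
ring 189 248 270
ring 190 248 270
ring 191 248 270
ring 192 247 271
ring 193 247 271
ring 194 247 271
ring 195 247 271
ring 196 248 271
ring 197 248 270
ring 198 249 269
ring 199 251 267
ring 200 252 266
ring 201 255 259
```

```bash

python3 -m inch '[-0.0006,0.005,-0.0006,0,0,0,1,0,0.005,0,0,0,0,1,0,0.004,0,0,0,0,1,0,0.004,0,0,0,0,1,0,0.004,0,0,0,0,1,0,0,0,0,0,0,1]'
python3 -m inch '[0,0.004,0,0,0,0,1,0,0.002,0,0,0,0,1,0,0,0,0,0,0,1,0,0,0,0,0,0,1]'
python3 go.py 601.7 96.3 64.2 -82.5
python3 - <<'E'
from h import *
from cell import env
d=env.read_camera("side"); cv2.imwrite("pics/side7c.png",cv2.resize(d["pixels"][130:230,210:310],None,fx=6,fy=6,interpolation=cv2.INTER_CUBIC))
E
```

```text
t: 13.0
eef_pos: [601.1, 96.8, 93.5]
tcp_rot: [-1.572, 0.0, -1.44]
ft_force: [0.4, -0.8, -1.7]
opening: 0.44
t: 13.4
eef_pos: [601.4, 96.7, 88.2]
tcp_rot: [-1.571, 0.0, -1.44]
ft_force: [0.5, 0.1, -2.2]
opening: 0.437
t 13.4 pos [601.4  96.7  88.2] rpy [-90.     0.   -82.53] F [ 0.5  0.1 -2.2] op 0.437 j6 -0.08
shift now-axes mm [ 0.5 24.   0.2] target-axes mm [ 0.5 24.   0.2] turn deg [-0.   -0.03 -0.  ]
```

View pics/side7c.png

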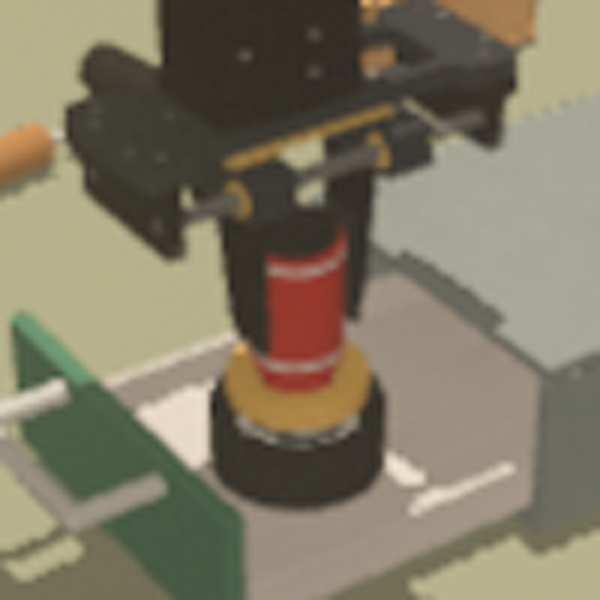

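The narrow end is inside the ring with no contact load (−2.2 N is the tube's weight). Now I press.

```bash

python3 -m inch '[0.0004,0.004,0,0,0,0,1,0,0.004,0,0,0,0,1,0,0,0,0,0,0,1]'
python3 -m inch '[0,0.003,0,0,0,0,1,0,0.003,0,0,0,0,1,0,0,0,0,0,0,1]'
python3 -m inch '[0,0.003,0,0,0,0,1,0,0.003,0,0,0,0,1,0,0,0,0,0,0,1]'
```

```text
t: 13.75
eef_pos: [601.5, 96.3, 79.9]
tcp_rot: [-1.571, 0.0, -1.44]
ft_force: [-0.5, 0.2, 3.0]
opening: 0.435
t: 14.05
eef_pos: [601.5, 96.4, 74.2]
tcp_rot: [-1.571, 0.0, -1.44]
ft_force: [-1.3, -1.2, 6.2]
opening: 0.438
t: 14.35
eef_pos: [601.6, 96.4, 68.5]
tcp_rot: [-1.57, -0.0, -1.44]
ft_force: [-1.9, -0.7, 10.8]
opening: 0.439
```

```bash

python3 -m inch '[0,0.003,0,0,0,0,1,0,0.001,0,0,0,0,1,0,0,0,0,0,0,1]'
python3 -m inch '[0,0.001,0,0,0,0,1,0,0,0,0,0,0,1]'
python3 -m inch '[0,0.001,0,0,0,0,1,0,0,0,0,0,0,1]'
```

```text
t: 14.65
eef_pos: [601.7, 96.4, 65.0]
tcp_rot: [-1.57, -0.0, -1.44]
ft_force: [-1.5, -0.1, 10.2]
opening: 0.438
t: 14.85
eef_pos: [601.8, 96.4, 64.2]
tcp_rot: [-1.569, -0.0, -1.44]
ft_force: [-2.2, -1.0, 11.2]
opening: 0.436
t: 15.05
eef_pos: [602.4, 96.5, 63.9]
tcp_rot: [-1.568, -0.0, -1.44]
ft_force: [-2.2, -0.9, 17.1]
opening: 0.436
```

```bash

python3 -m inch '[0,0.001,0,0,0,0,1,0,0,0,0,0,0,1,0,0,0,0,0,0,1]'
python3 - <<'E'
from h import *
from cell import env
d=env.read_camera("side"); cv2.imwrite("pics/side8c.png",cv2.resize(d["pixels"][130:230,210:310],None,fx=6,fy=6,interpolation=cv2.INTER_CUBIC));cv2.imwrite("pics/side8.png",d["pixels"])
np.savez("side8.npz",**d)
d=env.read_camera("top");np.savez("top8.npz",**d);cv2.imwrite("pics/top8.png",d["pixels"])
E
```

```text
t: 15.35
eef_pos: [603.1, 96.5, 63.8]
tcp_rot: [-1.566, -0.0, -1.44]
ft_force: [-1.1, 0.2, 24.6]
opening: 0.436
```

View pics/side8c.png

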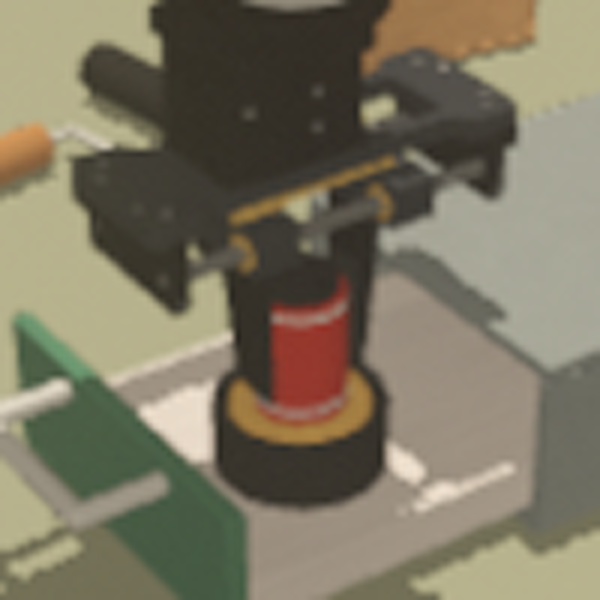

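View pics/side8.png

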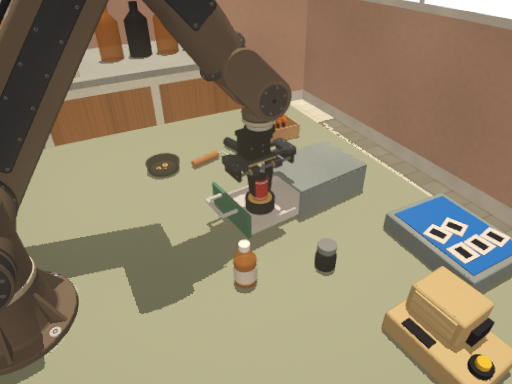

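The ring sits level with the cup's rim, and the tube is upright. TCP x drifted +1.3 mm while pressing, so I'll check whether the tray moved.

```bash
python3 - <<'E'
from h import *
a=np.load("side6.npz");b=np.load("side8.npz");c=np.load("side2.npz")
g=lambda d:cv2.cvtColor(d["pixels"],cv2.COLOR_BGR2GRAY).astype(np.float32)
for nm,(x0,y0,x1,y1) in (("handle",(200,178,238,225)),("panel",(208,182,256,240)),("cabinet",(305,150,375,215))):
    for n,r in(("6",a),("2",c)):
        w=cv2.createHanningWindow((x1-x0,y1-y0),cv2.CV_32F)
        print(nm,n,cv2.phaseCorrelate(g(r)[y0:y1,x0:x1],g(b)[y0:y1,x0:x1],w))
# predicted px shift per mm tray inward
u=np.radians(7.5);P=np.array([468.6,77.3,68]);print(proj(b,[P,P+[np.cos(u),np.sin(u),0]]))
def hsvrow(d):
    h=cv2.cvtColor(d["pixels"],cv2.COLOR_BGR2HSV);m=(h[...,0]>55)&(h[...,0]<95)&(h[...,1]>80);m[:170]=0;m[245:]=0;m[:,270:]=0
    n,l,st,ce=cv2.connectedComponentsWithStats(m.astype(np.uint8));i=1+np.argmax(st[1:,4]);return st[i],ce[i]
for d in(c,a,b):print(hsvrow(d))
E
```

```text
handle 6 ((0.37653362166048154, -0.3087202773372226), 0.9715829866627852)
handle 2 ((0.7260522545350625, -0.04199086083702497), 0.8115150392055511)
panel 6 ((0.3590279772673455, -0.5940898411348883), 1.0063754896322885)
panel 2 ((0.3098922608531609, -0.1474627336588341), 0.7574644499354892)
cabinet 6 ((-0.027306751719343936, 0.015999341628656794), 0.9810140131064403)
cabinet 2 ((-0.02394050255907132, 0.00379550475049939), 0.9984159800741408)
[[213.87018291 207.94309839]
 [214.22792987 207.804307  ]]Traceback (most recent call last):
  File "<stdin>", line 13, in <module>
  File "<stdin>", line 12, in hsvrow
    return _wrapfunc(a, 'argmax', axis=axis, out=out, **kwds)
    return bound(*args, **kwds)
ValueError: attempt to get argmax of an empty sequence
```

The panel shifted about (0.37,−0.3) px, so pressing dragged the tray in by about 1.2 mm. I'll pull it back through the tube to the stop.

```bash

for i in 1 2 3; do python3 -m inch '[0,0,-0.001,0,0,0,1,0,0,0,0,0,0,1]'; done
```

```text
t: 15.65
eef_pos: [602.8, 96.5, 63.8]
tcp_rot: [-1.564, -0.0, -1.44]
ft_force: [1.7, 1.2, 21.4]
opening: 0.438
t: 15.85
eef_pos: [601.9, 96.3, 63.8]
tcp_rot: [-1.564, -0.0, -1.44]
ft_force: [1.4, 0.9, 21.8]
opening: 0.436
t: 16.05
eef_pos: [601.5, 96.3, 63.9]
tcp_rot: [-1.562, -0.0, -1.44]
ft_force: [4.0, 1.2, 19.3]
opening: 0.439
```

```bash

python3 -m inch '[0,0,-0.001,0,0,0,1,0,0,0,0,0,0,1,0,0,0,0,0,0,1]'
cat > chk.py <<'E'
from h import *
from cell import env
import sys
d=env.read_camera("side");np.savez(sys.argv[1],**d)
a=np.load("side6.npz")
g=lambda d:cv2.cvtColor(d["pixels"],cv2.COLOR_BGR2GRAY).astype(np.float32)
for nm,(x0,y0,x1,y1) in (("handle",(200,178,238,225)),("panel",(208,182,256,240)),("corner",(235,195,252,240))):
    w=cv2.createHanningWindow((x1-x0,y1-y0),cv2.CV_32F)
    print(nm,cv2.phaseCorrelate(g(a)[y0:y1,x0:x1],g(d)[y0:y1,x0:x1],w))
E
python3 chk.py side9.npz; python3 go.py 602 96 64 -82.5
```

```text
t: 16.35
eef_pos: [601.3, 96.2, 63.9]
tcp_rot: [-1.561, -0.0, -1.44]
ft_force: [7.7, 1.9, 18.2]
opening: 0.437
handle ((0.0220780173123174, -0.23096695578013282), 0.9761113916834195)
panel ((-0.09561009679128674, -0.3024176230080684), 0.981404842933019)
corner ((-0.13598181070408621, -0.5186761605799326), 1.148756147314001)
t 16.4 pos [601.3  96.2  63.9] rpy [-8.941e+01 -2.000e-02 -8.253e+01] F [ 8.7  2.2 17. ] op 0.438 j6 -0.08
shift now-axes mm [ 0.3 -0.1  0.7] target-axes mm [ 0.3 -0.1  0.6] turn deg [-0.59 -0.03  0.02]
```

```bash

python3 -m inch '[0,0.0008,-0.0006,-0.4,0,0,1,0,0,0,0,0,0,1,0,0,0,0,0,0,1]'
python3 -m inch '[0,0,0,0,0,0,1,0,0,0,0,0,0,1,0,0,0,0,0,0,1,0,0,0,0,0,0,1,0,0,0,0,0,0,1,0,0,0,0,0,0,1,0,0,0,0,0,0,1,0,0,0,0,0,0,1,0,0,0,0,0,0,1,0,0,0,0,0,0,1]'
python3 chk.py side10.npz; python3 go.py 602 96 64 -82.5
python3 - <<'E'
from h import *
d=np.load("side10.npz"); cv2.imwrite("pics/side10c.png",cv2.resize(d["pixels"][150:225,210:310],None,fx=8,fy=8,interpolation=cv2.INTER_CUBIC))
E
```

```text
t: 16.7
eef_pos: [601.4, 96.2, 63.8]
tcp_rot: [-1.566, -0.001, -1.44]
ft_force: [7.6, 2.4, 22.7]
opening: 0.438
t: 17.7
eef_pos: [601.4, 96.3, 63.8]
tcp_rot: [-1.566, -0.001, -1.44]
ft_force: [8.2, 2.1, 23.2]
opening: 0.441
handle ((0.03625837902927742, -0.16472919234439942), 0.9823743997762601)
panel ((-0.10498644306316862, -0.29369646065810784), 0.9867610662347741)
corner ((-0.10576261221429917, -0.5179128197638718), 1.1511989711243429)
t 17.75 pos [601.4  96.3  63.8] rpy [-8.971e+01 -3.000e-02 -8.253e+01] F [ 9.5  2.7 22.5] op 0.439 j6 -0.08
shift now-axes mm [ 0.3 -0.2  0.6] target-axes mm [ 0.3 -0.2  0.6] turn deg [-0.29 -0.03  0.03]
```

View pics/side10c.png

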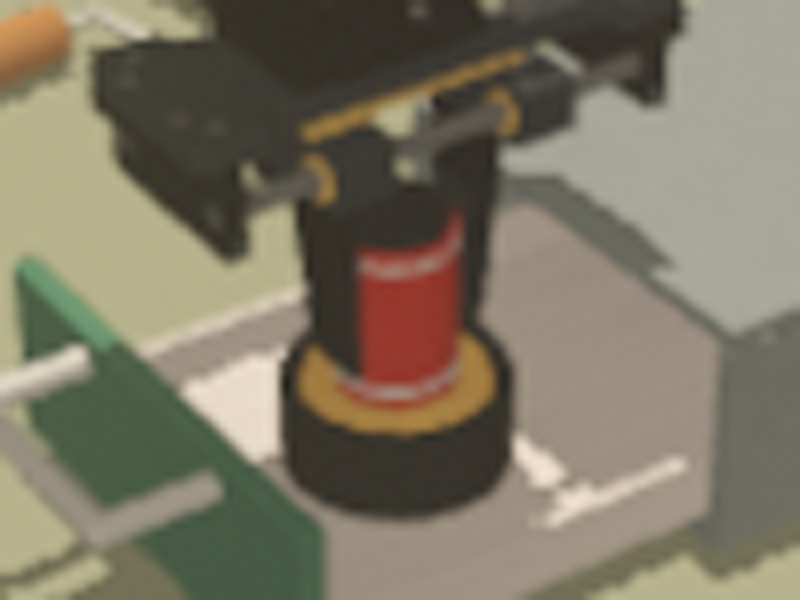

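The ring is flush inside the cup's rim at crop (397,385), the tube is upright on it, the tray is out, and the pose held steady for 1 s. Handing in.

```bash
python3 -c "
from cell import env
print(env.job_done())"
```

```text
the job is handed in; nothing more can be done
None
```

The job is handed in at about 18 s of the 59 s allowed. The tray is pulled out to its stop, and the red tube is held in the brass ring and pressed fully home.

**Last checks, steady over the final second:**
- **Ring:** level with the cup's rim in the side picture. The push was about 23 N, more than the 14 N the spring needs at full travel, and the tool had stopped going down.
- **Tube:** upright to about 0.3°. The finger opening was about 42 mm, which matches the tube's body, and I saw no sign of slipping.
- **Tray:** against its stop. I kept a light outward pull of about 8 N on it through the tube.
- **Other things:** the canister, bottle, roller and ashtray looked unmoved in the pictures taken up to the press; I did not re-check them after the last small adjustments.

**What went wrong or disagreed:**
- **Tray pushed in:** the press first pushed the tray in by about 1.2 mm. I pulled it back through the tube, and the handle's column in the side picture matched its earlier place to within 0.1 px. The rows still differed by 0.2–0.5 px, which I put down to the gripper's changing shadow.
- **Camera offset:** the two cameras disagreed by about 2–4 mm in y for single points. I used the tube-to-ring distance instead, where they agreed.
- **Top view blocked:** the arm hid the tray from the top camera during the press, so the final checks rest on the side camera and the force and pose readings.

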